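# Set and lock the stop screw of a holding jig

## Task

A gear housing stands in the holding jig under a leaning stop screw that is backed off and locked. Loosen the wide knurled lock ring by about a quarter turn anticlockwise, turn the narrower knob above it clockwise until the pin bears on the housing with moderate pressure, felt as a clear rise in the turning torque but without forcing it, then turn the lock ring clockwise until it is tight again and let go. Leave the housing where it stands and everything else on the bench alone.

Things in the scene. Friction and masses are not known exactly. Their poses are not given: they have to be found in the camera images.
- ring_center (a point): Lock ring: plain steel knurled ring, 48 mm diameter, 14 mm tall, the wide disc below the knob. Centre, on the screw axis, half-way up; z is the screw axis, up out of the jig, leaning 35 deg from vertical to the jig's front; turns with the ring. Gripped along the axis, across its diameter, the narrower knob passes between the fingers: its top is 39 mm up the axis from this point.
- lock_ring (a joint): Lock ring's angle in rad, 0 to 2.4: 0 is fully tight (its stop), growing as it is turned anticlockwise seen from the knob's end (looser). It spins in place without rising, and starts tight. Free turning takes about 0.2 N m; below 0.3 rad it clamps the knob and gets stiffer: to be tight it must go on to its stop.
- knob_center (a point): Adjuster knob: plain steel knurled cylinder, 28 mm diameter, 28 mm tall, 25 mm up the axis from the ring's centre, 4 mm clear of the ring. Centre, half-way up; z is the screw axis, up. Turns in place, only while the ring is loose. Clockwise seen from its end drives the pin out, 5 mm per rad; 1.6 to 2.6 rad in all, so it is regrasped. It stays where it is let go.
- stop_pin: Stop pin: steel, 9 mm diameter, round tip, sliding along the screw axis out of the barrel's lower end. Its tip; z is the screw axis, up. It starts 8 to 12 mm short of the housing's top. Turning the knob free takes about 0.08 N m; the pin's pressure adds 0.005 N m per newton, and grows by about 15 N with each 0.1 rad after touching. Beyond 60 N is forcing.
- housing_center (a point): Gear housing in the jig: cast aluminium block 60 x 60 mm, 45 mm tall with a round 54 mm top face, a short shaft to the front, loose, 0.3 to 0.55 kg. The point is its centre, half-way up. The pin meets the middle of its top. It stands in front of a low fence and between guides with about 2 mm of play.
- housing: The same housing; its origin is the centre of its underside, x away from its shaft.
- jig: Holding jig fixed on the bench: steel base 160 x 150 mm, 12 mm thick, two pillars, a crossbar that carries the 32 mm barrel of the leaning stop screw. The crossbar's top face is square to the axis, 33 mm down the axis from the ring's centre, and reaches 66 mm to each side. Origin at the centre of the nest, on the table; x to its back, z up. The screw leans to -x.
- spare_center (a point): Bystander: a second gear housing standing beside the jig, 45 mm tall; leave it. Centre.
- screwdriver: Bystander: black screwdriver, 200 mm, lying beside the jig. Middle of its underside.
- wrench: Bystander: steel wrench, 180 mm, lying in front of the jig. Middle of its underside.
- spare_ring_mid (a point): Bystander: spare steel ring, 48 mm diameter, 14 mm tall, lying behind the jig. Centre.
- parts_box_mid (a point): Bystander: open white parts box, 110 x 160 x 50 mm. Centre.
Mind the look-alikes: they are no part of the job. Of the things shaped like the jig, the steel one is meant.

How it is judged (in metres and radians):
On the way, in this order (a step that is already met when the one before it is completed fails the run):
1. the lock ring is loosened: turned at least 0.7 rad anticlockwise from its tight stop, before the pin touches the housing (value of joint lock_ring above 0.7 rad and contact force between stop_pin and housing below 0.5 N), for 0.1 s.
2. with the ring still loose, the pin bears on the housing with at least 3 N (value of joint lock_ring above 0.5 rad and contact force between stop_pin and housing above 3 N), for 0.2 s.
3. the lock ring is tight again: within 0.15 rad of its stop, the pin still bearing (value of joint lock_ring below 0.15 rad and contact force between stop_pin and housing above 3 N), for 0.2 s.
At the end, for the whole second after the job is handed in: The lock ring is within 0.15 rad of its tight stop, the pin bears on the housing with 3 to 45 N, and the housing is at rest within 6 mm of where it stood (all of step 3 and contact force between stop_pin and housing below 45 N and linear speed of housing below 0.01 m/s and distance of housing_center from where it was at the start of the episode below 0.006 m); the robot touches nothing.
It fails at once if the pin is forced on to the housing with more than 60 N (contact force between stop_pin and housing above 60 N).
It fails at once if the housing is shifted by more than 10 mm (distance of housing_center from where it was at the start of the episode above 0.01 m).
It fails at once if a bystander on the bench is moved by more than 25 mm (distance of any of spare_center, screwdriver, wrench, spare_ring_mid, parts_box_mid from where it was at the start of the episode above 0.025 m).
It also fails if it takes over 64 s, if anything falls off the work surface, if the arm or the gripper's body presses on something with over 40 N, if the wrist force passes 120 N, or if a joint passes its speed limit or range.

## Robot

A 6-joint arm with a two-finger parallel gripper is mounted at the origin on the work surface. World frame = base frame: x ahead of the robot, y to its left, z up, the work surface at z = 0. Lengths are in mm, angles in rad, forces in N, time in s.
With the tool pointing down it reaches from about 350 to 975 mm from the base axis. Payload 7.1 kg.
Tool frame: the origin (TCP) lies at the very end of the fingers, on their centre line; the grasp point (between the pads) lies ctrl.hold_point_z behind it (ctrl.hold_point_z is the distance from the TCP to the grasp point, in mm); z points along the fingers, y is the line along which they close (so a half turn about z gives the same grasp; the last joint's range is limited). The gripper opens to 88 mm and grips with 3 to 60 N. Pads are 20 mm wide; open, the fingers measure 115 mm over their backs; the gripper's body (75 mm by 178 mm) begins 61 mm behind the grasp point.
Start: joints at [-1.274, 0.423, 1.63, -0, 1.089, -0.019], TCP at [194.128, -594.07, 222.675] pointing down, gripper open.
Joint ranges: [-3, 3], [-0.9, 2.11], [0.09, 2.58], [-1.31, 4.45], [0.11, 2.69], [-2.54, 2.54]. Speed limits (rad/s): [2.39, 2.39, 3.01, 3.14, 3.14, 3.14].

## Interface

Orientations are given as a rotation vector (axis times angle).
In Python, from workcell import ctrl gives the robot as it stands. The module is installed in compiled form; this text tells all that it offers.
- The arm moves only by the shell command python3 -m creep 'ROWS'. ROWS is JSON, a list of rows, each an object with "translation": the shift along the tool's x, y, z in mm, a list of three; "angular": the turn, a rotation vector about the tool's x, y, z in rad, a list of three; "jaw": the opening, from 0 (shut) to 1 (fully open). A call has exactly 8 rows; each row is the pose to reach, as a shift and turn from the pose commanded when the call began, along the tool's axes at that moment; what a row does not reach only later rows make up. A row lasts 1/8 s, in which the tool goes at most 62.5 mm and 10.7 degrees, less where a joint would pass 70% of its speed; a pose out of reach is approached as far as the arm can. A call with a gripper value outside its range is refused whole. The fingers move at their own pace and stop on an object; the grip force is fixed at half the most. Time passes only in rows, so rows that repeat a pose let the fingers close, or fill a call up. It gives the time, the measured TCP pose, the force, the opening and the grip force at its end, in the units of the state.
- ctrl.get_obs(): the state, without advancing time (a new reading comes with each control period).
- ctrl.get_image(name): name is "side" or "top"; returns the picture (420x560x3 uint8, red, green, blue); there is no depth.
- ctrl.camera_info(name): a dict with "camera_matrix" (3x3 intrinsics, pixels), "world_from_camera" (4x4, takes a point from camera to world coordinates). Camera axes: x right, y up, looking along -z (the intrinsics and any distortion apply to the point x, -y, -z); pixel columns grow to the right and rows downward; lengths in mm; the calibration is good to about 2 mm. A picture is of the moment at which its call begins. camera_info takes no time and is no camera call.
- ctrl.close_job(): hands the job in; it is judged then, once.
Trained networks look in the newest picture that a camera, given by its name, has taken for a name from the list of things; names that differ only in an ending like _2 or _b are one class to them, and where a whole thing is asked for, a point or a joint stands for the part that bears it (a point fixed in the world has none). Each returns a list of dicts, best first, with "score" (0 to 1); they miss things now and then, are a little off and sometimes report something else, mostly with a low value. They report only what shows in the picture. A call takes as long as a camera call. They do not tell look-alikes from the thing itself.
- ctrl.look_for(camera, label): "rect" ([left, top, right, bottom] in pixels, round what is visible of it).
The state is a dict: "t": time; "qpos": joint angles; "qvel": joint speeds; "joint_torque": joint torques, N m; "ee_pos": TCP position; "orientation": TCP orientation; "ft_force": force on the tool from outside, world axes, zero at the start; "moment": the same for the moment, N m; "width": finger opening in mm; "grasp_force": force on a finger pad.
Only numpy, scipy, OpenCV 4.12 (cv2) and the standard library are available. Lean on these libraries where they do the work, as an engineer would, in place of code of your own. Each camera call takes 0.05 s, during which the arm holds its last target. There are 200 camera calls.

## Working session

There is one attempt and no reset: what is moved stays moved. The work goes in short steps, Python scripts to look and compute and a shell command to move; the robot and the scene stay as the last step left them, time stands still between calls to the robot, and variables do not carry over. Pictures are saved under pics/ and viewed, at most 10 in all, crops included, and the job is handed in when it is done.

```bash
mkdir -p pics; python3 - <<'E'
from workcell import ctrl
import cv2
o=ctrl.get_obs(); print({k:o[k] for k in('t','ee_pos','orientation','width')}, ctrl.hold_point_z)
for c in('side','top'):
    cv2.imwrite(f'pics/{c}0.png',ctrl.get_image(c)[:,:,::-1])
    i=ctrl.camera_info(c); print(c,i['camera_matrix'],i['world_from_camera'])
    for n in('ring_center','knob_center','housing_center','jig','stop_pin','spare_ring_mid','spare_center','screwdriver','wrench','parts_box_mid'):
        print(n,[(round(d['score'],2),[round(float(x),1) for x in d['rect']]) for d in ctrl.look_for(c,n)[:3]])
E
```

```text
{'t': 0.0, 'ee_pos': array([ 193.97388311, -593.54303002,  221.88962848]), 'orientation': array([-3.10098284e+00, -4.93810446e-01,  3.81762653e-04]), 'width': 87.9418042355448} 18.700000000000003
side [[431.16657648   0.         284.86212689]
 [  0.         431.16657648 207.95366853]
 [  0.           0.           1.        ]] [[-9.72478328e-01  1.49616555e-01 -1.78607917e-01  2.08296801e+02]
 [-2.32499666e-01 -6.73029652e-01  7.02121779e-01  1.03545760e+03]
 [-1.51593825e-02  7.24324495e-01  6.89292550e-01  1.06899542e+03]
 [ 0.00000000e+00  0.00000000e+00  0.00000000e+00  1.00000000e+00]]
ring_center [(0.62, [260.1, 187.7, 277.5, 199.7]), (0.62, [334.9, 256.4, 349.7, 275.5]), (0.16, [214.4, 207.7, 224.9, 224.1])]
knob_center [(0.56, [269.6, 181.7, 281.2, 191.3]), (0.55, [342.0, 258.7, 355.7, 270.8]), (0.41, [295.8, 122.3, 303.1, 132.1])]
housing_center [(0.5, [243.3, 206.2, 255.1, 220.8])]
jig [(0.89, [291.0, 253.1, 357.8, 317.6]), (0.83, [231.6, 181.9, 277.3, 236.0]), (0.68, [354.1, 138.3, 385.8, 184.9])]
stop_pin []
spare_ring_mid []
spare_center [(0.48, [241.3, 244.6, 287.5, 261.
[... 736 characters left out ...]
72.4, 298.2, 192.9])]
knob_center [(0.72, [436.1, 179.4, 452.5, 198.2]), (0.63, [273.3, 156.9, 293.2, 173.3]), (0.59, [284.8, 177.9, 295.1, 192.1])]
housing_center [(0.51, [280.7, 179.3, 297.8, 195.4]), (0.47, [273.5, 160.0, 296.7, 176.9])]
jig [(0.94, [387.1, 277.5, 470.2, 360.0]), (0.91, [252.3, 143.8, 316.2, 209.9]), (0.86, [164.8, 252.1, 226.8, 322.2])]
stop_pin [(0.33, [280.4, 174.7, 298.2, 190.3])]
spare_ring_mid [(0.59, [271.6, 125.7, 285.2, 140.7])]
spare_center [(0.71, [340.8, 152.2, 364.3, 172.6])]
screwdriver [(0.79, [215.1, 177.3, 244.5, 231.6])]
wrench [(0.7, [269.8, 205.1, 329.3, 242.6])]
parts_box_mid [(0.74, [280.4, 175.0, 298.4, 195.8]), (0.66, [103.6, 181.5, 168.6, 233.1])]
```

```bash
python3 - <<'E'
import cv2,numpy as np
s=cv2.imread('pics/side0.png');t=cv2.imread('pics/top0.png')
cv2.imwrite('pics/top_v.png',cv2.resize(t,(800,600),interpolation=3))
cv2.imwrite('pics/side_v.png',cv2.resize(s,(800,600),interpolation=3))
E
```

```text
(no output)
```

View pics/top_v.png

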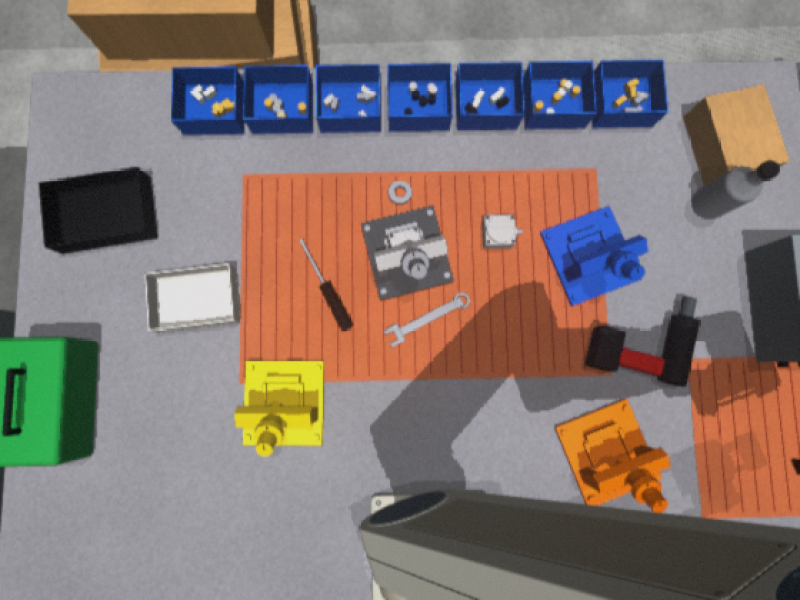

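View pics/side_v.png

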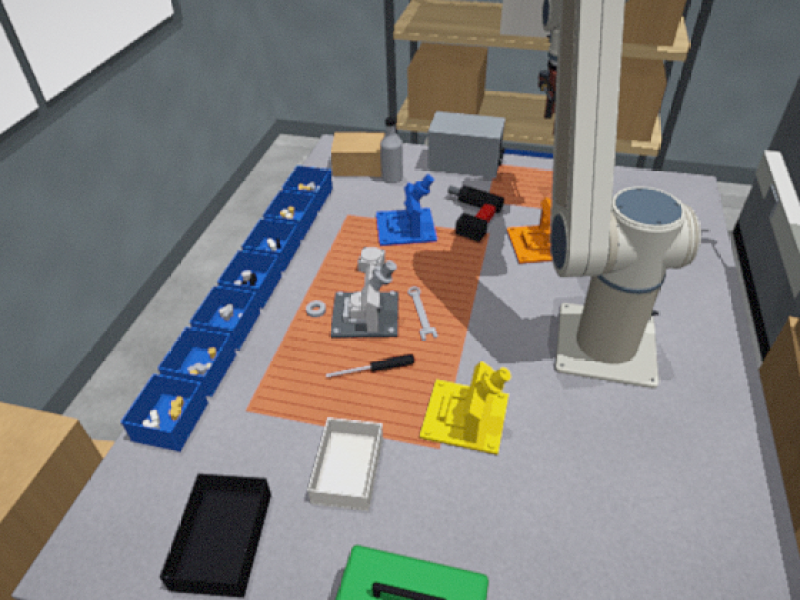

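The pictures show four jig-shaped things, in top 800x600 pixels: steel (408,252), blue (595,255), yellow (285,405) and orange (615,455). The steel one fits the description. Its housing sits in the nest, the spare housing (500,230), ring (400,190), screwdriver (325,285) and wrench (430,318) lie around it. I'll confirm it in one crop.

```bash
python3 - <<'E'
import cv2,numpy as np
s=cv2.imread('pics/side0.png');t=cv2.imread('pics/top0.png')
a=cv2.resize(t[140:215,247:322],(600,600),interpolation=2)[:, :400*600//400]
b=cv2.resize(s[168:243,221:296],(600,600),interpolation=2)
c=np.hstack([cv2.resize(a,(400,400)),cv2.resize(b,(400,400))])
cv2.imwrite('pics/crop0.png',c)
E
```

```text
(no output)
```

View pics/crop0.png

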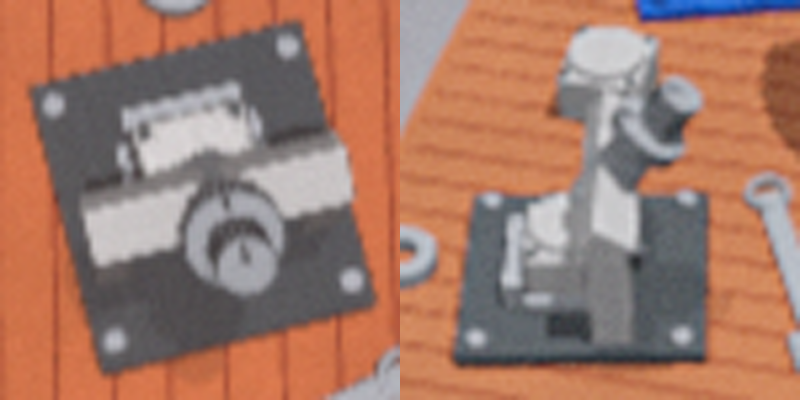

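The crop confirms it: the grey steel jig, with knob end at crop (247,262) in the top view and (682,92) in the side view. The ring is around (232,232) and (648,133). Next I triangulate.

```bash
cat > geo.py <<'E'
import numpy as np
from workcell import ctrl
I={c:ctrl.camera_info(c) for c in('top','side')}
def ray(c,uv):
    K=np.array(I[c]['camera_matrix']);T=np.array(I[c]['world_from_camera'])
    d=np.linalg.inv(K)@[uv[0],uv[1],1]; d=T[:3,:3]@(d*[1,-1,-1]); return T[:3,3],d/np.linalg.norm(d)
def atz(c,uv,z):
    o,d=ray(c,uv); return o+d*(z-o[2])/d[2]
def tri(a,b):
    o1,d1=ray('top',a);o2,d2=ray('side',b)
    s=np.linalg.lstsq(np.c_[d1,-d2],o2-o1,rcond=None)[0]; p,q=o1+s[0]*d1,o2+s[1]*d2
    return (p+q)/2,np.linalg.norm(p-q)
def proj(c,P):
    K=np.array(I[c]['camera_matrix']);T=np.array(I[c]['world_from_camera'])
    p=(np.linalg.inv(T)@np.r_[P,1])[:3]*[1,-1,-1]; q=K@p; return q[:2]/q[2]
tc=lambda x,y:(247-.4375+(x)/5.3333,140-.4375+y/5.3333)
sc=lambda x,y:(221-.4375+(x-400)/5.3333,168-.4375+y/5.3333)
E
python3 - <<'E'
from geo import *
np.set_printoptions(precision=1,suppress=True)
C=np.array([atz('top',tc(*p),12) for p in((32,88),(297,22),(375,303),(103,373))]);print(C)
D=np.array([atz('side',sc(*p),12) for p in((475,195),(708,197),(705,357),(458,359))]);print(D)
for X in(C,):
    e=[X[1]-X[0],X[2]-X[1],X[2]-X[3],X[3]-X[0]];print([np.linalg.norm(v) for v in e],[np.degrees(np.arctan2(v[1],v[0])) for v in e],X.mean(0))
print([np.linalg.norm(D[i]-D[(i+1)%4]) for i in range(4)],[np.degrees(np.arctan2(*(D[i]-D[(i+1)%4])[[1,0]])) for i in range(4)],D.mean(0))
# housing top and spare etc
print('knobtop',tri(tc(247,262),sc(682,92)))
print('ring',tri(tc(232,230),sc(650,133)))
E
```

```text
[[629.2 121.   12. ]
 [662.7 -21.   12. ]
 [509.8 -57.5  12. ]
 [475.6  85.8  12. ]]
[[663.4 -21.4  12. ]
 [509.3 -53.6  12. ]
 [475.5  89.1  12. ]
 [626.3 124.7  12. ]]
[np.float64(145.87299797885126), np.float64(157.25748766606205), np.float64(147.29828916004178), np.float64(157.55808814060845)] [np.float64(-76.70769579277095), np.float64(-166.57884735589244), np.float64(-76.59203093106177), np.float64(-167.0972923016651)] [569.3  32.1  12. ]
[np.float64(157.40403420902683), np.float64(146.64756871310865), np.float64(155.01748738810312), np.float64(150.70899353620612)] [np.float64(11.799786768636771), np.float64(-76.65809572582246), np.float64(-166.72928405338527), np.float64(104.22761659886729)] [568.6  34.7  12. ]
knobtop (array([504.4,  16. , 163.8]), np.float64(0.6588031104951242))
ring (array([525.2,  21.1, 131.3]), np.float64(1.9591624323434367))
```

```bash
cat >> geo.py <<'E'
from scipy.spatial.transform import Rotation as Ro
yaw=np.radians(13.2);s35,c35=np.sin(np.radians(35)),np.cos(np.radians(35))
u=np.array([-s35*np.cos(yaw),-s35*np.sin(yaw),c35])
ring=np.array([526.2,21.1,131.9])
def Rt(a=0,sgn=1): # tool z=-u, y along jig y, then turned a about tool z
    y=sgn*np.array([-np.sin(yaw),np.cos(yaw),0]); z=-u
    return Ro.from_matrix(np.c_[np.cross(y,z),y,z])*Ro.from_rotvec([0,0,a])
def delta(p0,R0,p,R):
    return np.round(R0.inv().apply(np.array(p)-p0),1),np.round((R0.inv()*R).as_rotvec(),3)
def now():
    o=ctrl.get_obs(); return o,np.array(o['ee_pos']),Ro.from_rotvec(o['orientation'])
def status(ref=None):
    o,p,R=now(); r=ring if ref is None else ref
    d=p-r; h=d@u
    print('t',round(o['t'],2),'q',np.round(o['qpos'],2),'w',round(o['width'],1),'g',round(float(np.max(o['grasp_force'])),1))
    print('axial h',round(h,2),'lateral(world)',np.round(d-h*u,2),'in tool',np.round(R.inv().apply(d),2),'tilt err',np.round(np.degrees(np.arccos(min(1,-R.as_matrix()[:,2]@u))),2))
    print('F tool',np.round(R.inv().apply(o['ft_force']),2),'M tool',np.round(R.inv().apply(o['moment']),3))
E
python3 - <<'E'
from geo import *
np.set_printoptions(precision=3,suppress=True)
o,p,R=now();print(R.as_matrix())
for s in(1,-1):
    Rg=Rt(0,s);print(s,delta(p,R,ring+80*u,Rg))
# direct check of models: ring/knob edges projected
print('knobtop',proj('top',ring+39*u),proj('side',ring+39*u))
p1=np.array([250,-420,340]);print(delta(p,R,p1,R))
print(delta(p1,R,ring+u*110,Rt(0,-1)),delta(p1,R,ring+u*110,Rt(0,1)),ring+u*110)
# overlay
import cv2
out=[]
for c,(x0,y0) in(('top',(247,140)),('side',(221,168))):
    im=cv2.imread(f'pics/{c}0.png')[y0:y0+75,x0:x0+75];im=cv2.resize(im,(400,400),interpolation=2)
    a=np.linspace(0,2*np.pi,60);e1=Rt().as_matrix()[:,0];e2=Rt().as_matrix()[:,1]
    for h,r,col in((39,14,(0,0,255)),(7,24,(0,255,0)),(-7,24,(255,0,0))):
        q=[((proj(c,ring+h*u+r*(np.cos(t)*e1+np.sin(t)*e2))-[x0,y0]+.4375)*5.3333) for t in a]
        cv2.polylines(im,[np.int32(q)],True,col,1)
    out.append(im)
cv2.imwrite('pics/ov.png',np.hstack(out))
E
```

```text
[[ 0.951  0.311 -0.   ]
 [ 0.311 -0.951 -0.   ]
 [-0.     0.    -1.   ]]
1 (array([ 461. , -485.5,   25.2]), array([-0.92 , -0.039, -2.918]))
-1 (array([ 461. , -485.5,   25.2]), array([-0.026,  0.611,  0.083]))
knobtop [292.902 188.818] [273.336 184.79 ]
(array([ 107.2, -148.1, -117.3]), array([0., 0., 0.]))
(array([ 336.7, -338.9,  118. ]), array([-0.026,  0.611,  0.083])) (array([ 336.7, -338.9,  118. ]), array([-0.92 , -0.039, -2.918])) [464.774   6.693 222.007]
```

View pics/ov.png

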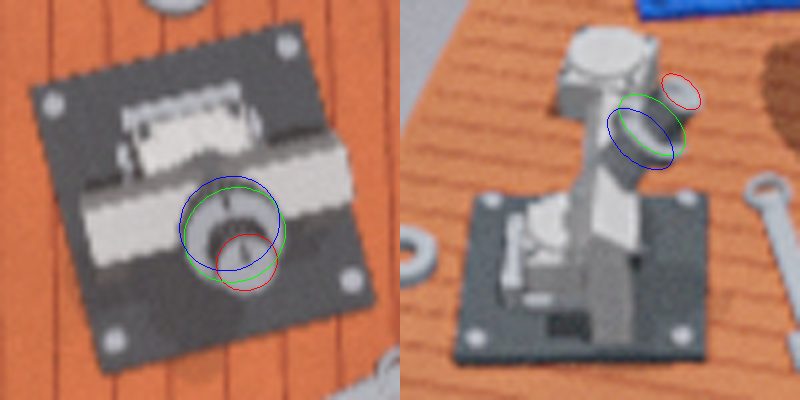

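The projected knob end and ring edges lie on the picture to about 1 mm. Now I move up and over.

```bash
python3 -m creep '[{"translation":[107,-148,-117],"angular":[0,0,0],"jaw":1},{"translation":[107,-148,-117],"angular":[0,0,0],"jaw":1},{"translation":[107,-148,-117],"angular":[0,0,0],"jaw":1},{"translation":[107,-148,-117],"angular":[0,0,0],"jaw":1},{"translation":[444,-487,1],"angular":[-0.026,0.611,0.083],"jaw":1},{"translation":[444,-487,1],"angular":[-0.026,0.611,0.083],"jaw":1},{"translation":[444,-487,1],"angular":[-0.026,0.611,0.083],"jaw":1},{"translation":[444,-487,1],"angular":[-0.026,0.611,0.083],"jaw":1}]'
python3 - <<'E'
from geo import *
status();o,p,R=now();print(p,delta(p,R,ring+u*110,Rt(0,-1)))
E
```

```text
t: 2.1
ee_pos: [358.3, -202.5, 279.1]
orientation: [-2.913, -0.328, -0.923]
ft_force: [0.4, -0.4, 0.8]
width: 87.8
grasp_force: 0.0
t 2.1 q [-0.96 -0.09  2.27  0.77  0.87 -0.1 ] w 87.8 g 0.0
axial h 243.61 lateral(world) [ -31.89 -191.73  -52.4 ] in tool [ -89.69  180.44 -243.45] tilt err 0.22
F tool [ 0.73  0.45 -0.44] M tool [-0.004 -0.241  0.015]
[ 358.27012435 -202.53906376  279.05752361] (array([  90. , -180.2,  133.5]), array([ 0.002, -0.003, -0.005]))
```

```bash
python3 -m creep '[{"translation":[90,-180,133],"angular":[0,0,0],"jaw":1},{"translation":[90,-180,133],"angular":[0,0,0],"jaw":1},{"translation":[90,-180,133],"angular":[0,0,0],"jaw":1},{"translation":[90,-180,133],"angular":[0,0,0],"jaw":1},{"translation":[90,-180,133],"angular":[0,0,0],"jaw":1},{"translation":[90,-180,133],"angular":[0,0,0],"jaw":1},{"translation":[90,-180,133],"angular":[0,0,0],"jaw":1},{"translation":[90,-180,133],"angular":[0,0,0],"jaw":1}]' >/dev/null
python3 - <<'E'
from geo import *
status();o,p,R=now();print(p,delta(p,R,ring+u*110,Rt(0,-1)))
E
```

```text
t 3.1 q [-0.16  0.01  2.35  0.83  0.3   0.44] w 87.7 g 0.0
axial h 111.48 lateral(world) [ 0.12 -2.38 -0.3 ] in tool [  -0.38    2.63 -111.47] tilt err 0.16
F tool [ 0.63  0.12 -0.74] M tool [ 0.015 -0.29  -0.021]
[464.06901545   4.12121467 222.92085023] (array([ 0.5, -2.3,  1.5]), array([ 0.003, -0.001, -0.003]))
```

```bash
python3 -m creep '[{"translation":[0.5,-2.3,1.5],"angular":[0,0,0.18],"jaw":1},{"translation":[0.5,-2.3,1.5],"angular":[0,0,0.36],"jaw":1},{"translation":[0.5,-2.3,1.5],"angular":[0,0,0.6],"jaw":1},{"translation":[0.5,-2.3,30],"angular":[0,0,0.6],"jaw":1},{"translation":[0.5,-2.3,60],"angular":[0,0,0.6],"jaw":1},{"translation":[0.5,-2.3,82],"angular":[0,0,0.6],"jaw":1},{"translation":[0.5,-2.3,82],"angular":[0,0,0.6],"jaw":1},{"translation":[0.5,-2.3,82],"angular":[0,0,0.6],"jaw":1}]' >/dev/null
python3 - <<'E'
from geo import *
status();o,p,R=now();print(p,delta(p,R,ring-u*18.7,Rt(0.6,-1)))
E
```

```text
t 4.1 q [-0.1   0.25  2.32  1.62  0.19  0.28] w 87.7 g 0.0
axial h 29.36 lateral(world) [-0.31  1.1  -0.04] in tool [ -0.68  -0.9  -29.36] tilt err 0.04
F tool [-0.73 -0.36  0.26] M tool [-0.122 -0.203  0.105]
[509.49479053  18.35976868 155.91318389] (array([ 0.7,  0.9, 48.1]), array([ 0.   , -0.001, -0.001]))
```

```bash
python3 -m creep '[{"translation":[0.7,0.9,10],"angular":[0,0,0],"jaw":1},{"translation":[0.7,0.9,20],"angular":[0,0,0],"jaw":1},{"translation":[0.7,0.9,30],"angular":[0,0,0],"jaw":1},{"translation":[0.7,0.9,40],"angular":[0,0,0],"jaw":1},{"translation":[0.7,0.9,48],"angular":[0,0,0],"jaw":1},{"translation":[0.7,0.9,48],"angular":[0,0,0],"jaw":1},{"translation":[0.7,0.9,48],"angular":[0,0,0],"jaw":1},{"translation":[0.7,0.9,48],"angular":[0,0,0],"jaw":1}]' >/dev/null
python3 - <<'E'
from geo import *
import cv2
status()
out=[]
for c,(x0,y0) in(('top',(232,125)),('side',(216,148))):
    out.append(cv2.resize(ctrl.get_image(c)[y0:y0+90,x0:x0+90,::-1],(400,400),interpolation=2))
cv2.imwrite('pics/g1.png',np.hstack(out))
E
```

```text
t 5.1 q [-0.08  0.38  2.28  2.11  0.2  -0.21] w 87.7 g 0.0
axial h -18.56 lateral(world) [0.33 0.72 0.34] in tool [ 0.12 -0.85 18.56] tilt err 0.08
F tool [-0.03 -0.49 -0.45] M tool [-0.055 -0.207  0.027]
```

View pics/g1.png

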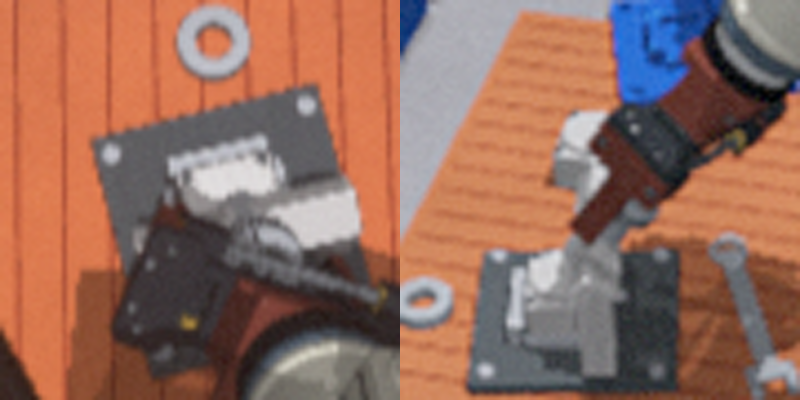

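The fingers straddle the ring: gripper at top-crop (200,270), ring at (270,240), clear of the crossbar. Closing.

```bash
python3 -m creep '[{"translation":[0,0.8,0],"angular":[0,0,0],"jaw":0.8},{"translation":[0,0.8,0],"angular":[0,0,0],"jaw":0.65},{"translation":[0,0.8,0],"angular":[0,0,0],"jaw":0.4},{"translation":[0,0.8,0],"angular":[0,0,0],"jaw":0.4},{"translation":[0,0.8,0],"angular":[0,0,0],"jaw":0.4},{"translation":[0,0.8,0],"angular":[0,0,0],"jaw":0.4},{"translation":[0,0.8,0],"angular":[0,0,0],"jaw":0.4},{"translation":[0,0.8,0],"angular":[0,0,0],"jaw":0.4}]' >/dev/null
python3 -c "
from geo import *
status()"
```

```text
t 6.2 q [-0.08  0.38  2.28  2.12  0.2  -0.21] w 47.0 g 30.0
axial h -19.13 lateral(world) [-0.55 -0.94 -0.52] in tool [-0.3   1.12 19.13] tilt err 0.14
F tool [2.12 5.72 0.9 ] M tool [-0.814  0.037 -0.081]
```

```bash
python3 -m creep '[{"translation":[0,0,0],"angular":[0,0,-0.15],"jaw":0.4},{"translation":[0,0,0],"angular":[0,0,-0.3],"jaw":0.4},{"translation":[0,0,0],"angular":[0,0,-0.45],"jaw":0.4},{"translation":[0,0,0],"angular":[0,0,-0.6],"jaw":0.4},{"translation":[0,0,0],"angular":[0,0,-0.75],"jaw":0.4},{"translation":[0,0,0],"angular":[0,0,-0.9],"jaw":0.4},{"translation":[0,0,0],"angular":[0,0,-1.05],"jaw":0.4},{"translation":[0,0,0],"angular":[0,0,-1.2],"jaw":0.4}]' >/dev/null
python3 -c "
from geo import *
status()"
```

```text
t 7.2 q [-0.08  0.38  2.28  2.12  0.21 -1.42] w 47.6 g 30.0
axial h -19.14 lateral(world) [-0.76  0.07 -0.51] in tool [-0.58 -0.69 19.14] tilt err 0.04
F tool [-0.25 -1.66  1.67] M tool [ 0.227 -0.319  0.188]
```

Torque about the axis is +0.19 N m, which is the ring's free friction, so it turned. I add a little for margin, then release.

```bash
python3 -m creep '[{"translation":[0,0,0],"angular":[0,0,-0.15],"jaw":0.4},{"translation":[0,0,0],"angular":[0,0,-0.3],"jaw":0.4},{"translation":[0,0,0],"angular":[0,0,-0.3],"jaw":0.4},{"translation":[0,0,0],"angular":[0,0,-0.3],"jaw":1},{"translation":[0,0,0],"angular":[0,0,-0.3],"jaw":1},{"translation":[0,0,0],"angular":[0,0,-0.3],"jaw":1},{"translation":[0,0,0],"angular":[0,0,-0.3],"jaw":1},{"translation":[0,0,-8],"angular":[0,0,-0.3],"jaw":1}]' >/dev/null
python3 -c "
from geo import *
status();o,p,R=now();print(delta(p,R,ring+u*11,Rt(0.6-1.5,-1)))"
```

```text
t 8.2 q [-0.08  0.36  2.29  2.05  0.2  -1.64] w 87.4 g 0.0
axial h -11.24 lateral(world) [-0.21  0.03 -0.14] in tool [-0.09 -0.24 11.24] tilt err 0.01
F tool [-0.59 -0.25 -0.1 ] M tool [ 0.137 -0.115  0.019]
(array([  0.1,   0.2, -22.2]), array([ 0.   , -0.   , -0.001]))
```

```bash
python3 -m creep '[{"translation":[0,0.2,-12],"angular":[0,0,0],"jaw":1},{"translation":[0,0.2,-22.5],"angular":[0,0,0],"jaw":1},{"translation":[0,0.2,-22.5],"angular":[0,0,0],"jaw":0.8},{"translation":[0,0.2,-22.5],"angular":[0,0,0],"jaw":0.5},{"translation":[0,0.2,-22.5],"angular":[0,0,0],"jaw":0.2},{"translation":[0,0.2,-22.5],"angular":[0,0,0],"jaw":0.2},{"translation":[0,0.2,-22.5],"angular":[0,0,0],"jaw":0.2},{"translation":[0,0.2,-22.5],"angular":[0,0,0],"jaw":0.2}]' >/dev/null
python3 -c "
from geo import *
status()"
```

```text
t 9.2 q [-0.09  0.3   2.31  1.82  0.19 -1.42] w 31.6 g 0.0
axial h 11.34 lateral(world) [-0.06 -0.03 -0.05] in tool [ -0.06  -0.05 -11.34] tilt err 0.02
F tool [0.64 0.2  0.12] M tool [ 0.133 -0.218 -0.03 ]
```

```bash
python3 -m creep '[{"translation":[0,0,0],"angular":[0,0,0],"jaw":0.2},{"translation":[0,0,0],"angular":[0,0,0],"jaw":0.2},{"translation":[0,0,0],"angular":[0,0,0],"jaw":0.2},{"translation":[0,0,0],"angular":[0,0,0.12],"jaw":0.2},{"translation":[0,0,0],"angular":[0,0,0.24],"jaw":0.2},{"translation":[0,0,0],"angular":[0,0,0.36],"jaw":0.2},{"translation":[0,0,0],"angular":[0,0,0.48],"jaw":0.2},{"translation":[0,0,0],"angular":[0,0,0.6],"jaw":0.2}]' >/dev/null
python3 -c "
from geo import *
status()"
```

```text
t 10.2 q [-0.09  0.3   2.31  1.82  0.19 -0.82] w 27.3 g 30.0
axial h 11.39 lateral(world) [-0.34 -0.11 -0.25] in tool [ -0.42  -0.1  -11.39] tilt err 0.01
F tool [-2.71 -3.28  2.64] M tool [ 0.568 -0.651 -0.131]
```

```bash
python3 -m creep '[{"translation":[0,0,0],"angular":[0,0,0.12],"jaw":0.2},{"translation":[0,0,0],"angular":[0,0,0.24],"jaw":0.2},{"translation":[0,0,0],"angular":[0,0,0.36],"jaw":0.2},{"translation":[0,0,0],"angular":[0,0,0.48],"jaw":0.2},{"translation":[0,0,0],"angular":[0,0,0.6],"jaw":0.2},{"translation":[0,0,0],"angular":[0,0,0.72],"jaw":0.2},{"translation":[0,0,0],"angular":[0,0,0.8],"jaw":0.2},{"translation":[0,0,0],"angular":[0,0,0.8],"jaw":0.2}]' >/dev/null
python3 -c "
from geo import *
status()"
```

```text
t 11.2 q [-0.1   0.3   2.31  1.82  0.19 -0.02] w 27.1 g 30.0
axial h 11.37 lateral(world) [-0.25 -0.94 -0.32] in tool [ -0.07   1.05 -11.37] tilt err 0.12
F tool [-1.83  3.85  2.52] M tool [-0.834 -0.651  0.148]
```

```bash
cat >> geo.py <<'E'
def avg(n=5):
    L=[]
    for i in range(n):
        o,p,R=now(); m=R.inv().apply(o['moment']); f=R.inv().apply(o['ft_force']); L.append([m[2],o['joint_torque'][5],f[0],f[1],f[2]])
        if i<n-1: ctrl.get_image('side')
    L=np.array(L); a=(R*Rt(0,-1).inv()).as_rotvec(); ang=(Rt(0,-1).inv()*R).as_rotvec()[2]
    print('t',round(o['t'],2),'Mz',np.round(L[:,0],3),'mean',np.round(L.mean(0),3),'ang',round(ang,3),'q6',round(o['qpos'][5],3),'w',round(o['width'],1))
E
python3 -c "
from geo import *
avg(6)"
```

```text
t 11.45 Mz [0.148 0.113 0.102 0.085 0.089 0.078] mean [ 0.103  0.027 -1.852  6.115  3.195] ang 0.5 q6 -0.025 w 27.7
```

```bash
python3 -m creep '[{"translation":[0,0,0],"angular":[0,0,0.02],"jaw":0.2},{"translation":[0,0,0],"angular":[0,0,0.04],"jaw":0.2},{"translation":[0,0,0],"angular":[0,0,0.06],"jaw":0.2},{"translation":[0,0,0],"angular":[0,0,0.08],"jaw":0.2},{"translation":[0,0,0],"angular":[0,0,0.1],"jaw":0.2},{"translation":[0,0,0],"angular":[0,0,0.12],"jaw":0.2},{"translation":[0,0,0],"angular":[0,0,0.14],"jaw":0.2},{"translation":[0,0,0],"angular":[0,0,0.16],"jaw":0.2}]' >/dev/null
python3 -c "
from geo import *
avg(4)"
```

```text
t 12.6 Mz [-0.071  0.037 -0.     0.023] mean [-3.000e-03  1.000e-02 -3.420e-01  8.055e+00  3.059e+00] ang 0.66 q6 0.135 w 27.4
```

```bash
python3 -m creep '[{"translation":[0,0.5,0],"angular":[0,0,0.015],"jaw":0.2},{"translation":[0,1,0],"angular":[0,0,0.03],"jaw":0.2},{"translation":[0,1,0],"angular":[0,0,0.045],"jaw":0.2},{"translation":[0,1,0],"angular":[0,0,0.06],"jaw":0.2},{"translation":[0,1,0],"angular":[0,0,0.075],"jaw":0.2},{"translation":[0,1,0],"angular":[0,0,0.09],"jaw":0.2},{"translation":[0,1,0],"angular":[0,0,0.105],"jaw":0.2},{"translation":[0,1,0],"angular":[0,0,0.12],"jaw":0.2}]' >/dev/null
python3 -c "
from geo import *
avg(3)"
python3 -m creep '[{"translation":[0,0.5,0],"angular":[0,0,0.015],"jaw":0.2},{"translation":[0,0.5,0],"angular":[0,0,0.03],"jaw":0.2},{"translation":[0,0.5,0],"angular":[0,0,0.045],"jaw":0.2},{"translation":[0,0.5,0],"angular":[0,0,0.06],"jaw":0.2},{"translation":[0,0.5,0],"angular":[0,0,0.075],"jaw":0.2},{"translation":[0,0.5,0],"angular":[0,0,0.09],"jaw":0.2},{"translation":[0,0.5,0],"angular":[0,0,0.105],"jaw":0.2},{"translation":[0,0.5,0],"angular":[0,0,0.12],"jaw":0.2}]' >/dev/null
python3 -c "
from geo import *
avg(3)"
```

```text
t 13.7 Mz [-0.01  -0.063  0.015] mean [-0.019  0.01   0.221  6.873  4.233] ang 0.781 q6 0.252 w 27.5
t 14.8 Mz [-0.044 -0.105  0.04 ] mean [-3.600e-02 -4.000e-03  1.628e+00  4.763e+00  4.614e+00] ang 0.901 q6 0.369 w 27.6
```

```bash
python3 -m creep '[{"translation":[0,0.5,0],"angular":[0,0,0.015],"jaw":0.2},{"translation":[0,0.5,0],"angular":[0,0,0.03],"jaw":0.2},{"translation":[0,0.5,0],"angular":[0,0,0.045],"jaw":0.2},{"translation":[0,0.5,0],"angular":[0,0,0.06],"jaw":0.2},{"translation":[0,0.5,0],"angular":[0,0,0.075],"jaw":0.2},{"translation":[0,0.5,0],"angular":[0,0,0.09],"jaw":0.2},{"translation":[0,0.5,0],"angular":[0,0,0.105],"jaw":0.2},{"translation":[0,0.5,0],"angular":[0,0,0.12],"jaw":0.2}]' >/dev/null
python3 -c "
from geo import *
avg(5)"
```

```text
t 16.0 Mz [-0.039  0.     0.028  0.038  0.062] mean [ 0.018 -0.007  1.26  -0.372  5.242] ang 1.02 q6 0.484 w 27.3
```

```bash
python3 -m creep '[{"translation":[0,0,0],"angular":[0,0,0.015],"jaw":0.2},{"translation":[0,0,0],"angular":[0,0,0.03],"jaw":0.2},{"translation":[0,0,0],"angular":[0,0,0.045],"jaw":0.2},{"translation":[0,0,0],"angular":[0,0,0.06],"jaw":0.2},{"translation":[0,0,0],"angular":[0,0,0.075],"jaw":0.2},{"translation":[0,0,0],"angular":[0,0,0.09],"jaw":0.2},{"translation":[0,0,0],"angular":[0,0,0.105],"jaw":0.2},{"translation":[0,0,0],"angular":[0,0,0.12],"jaw":0.2}]' >/dev/null
python3 -c "
from geo import *
avg(4)"
```

```text
t 17.15 Mz [-0.05   0.048  0.028  0.045] mean [ 0.018 -0.01   0.682 -1.69   5.312] ang 1.141 q6 0.605 w 27.5
```

```bash
python3 -m creep '[{"translation":[0,0,0],"angular":[0,0,0.015],"jaw":0.2},{"translation":[0,0,0],"angular":[0,0,0.03],"jaw":0.2},{"translation":[0,0,0],"angular":[0,0,0.045],"jaw":0.2},{"translation":[0,0,0],"angular":[0,0,0.06],"jaw":0.2},{"translation":[0,0,0],"angular":[0,0,0.075],"jaw":0.2},{"translation":[0,0,0],"angular":[0,0,0.09],"jaw":0.2},{"translation":[0,0,0],"angular":[0,0,0.105],"jaw":0.2},{"translation":[0,0,0],"angular":[0,0,0.12],"jaw":0.2}]' >/dev/null
python3 -c "
from geo import *
avg(4)"
```

```text
t 18.3 Mz [-0.044  0.003 -0.     0.069] mean [ 0.007 -0.012  1.099 -1.418  5.362] ang 1.261 q6 0.725 w 27.8
```

```bash
python3 -m creep '[{"translation":[0,0,0],"angular":[0,0,0.015],"jaw":0.2},{"translation":[0,0,0],"angular":[0,0,0.03],"jaw":0.2},{"translation":[0,0,0],"angular":[0,0,0.045],"jaw":0.2},{"translation":[0,0,0],"angular":[0,0,0.06],"jaw":0.2},{"translation":[0,0,0],"angular":[0,0,0.075],"jaw":0.2},{"translation":[0,0,0],"angular":[0,0,0.09],"jaw":0.2},{"translation":[0,0,0],"angular":[0,0,0.105],"jaw":0.2},{"translation":[0,0,0],"angular":[0,0,0.12],"jaw":0.2}]' >/dev/null
python3 -c "
from geo import *
avg(4)"
```

```text
t 19.45 Mz [-0.016 -0.024  0.039  0.102] mean [ 2.500e-02 -3.000e-03  1.566e+00  4.110e-01  5.443e+00] ang 1.381 q6 0.845 w 27.6
```

```bash
python3 -m creep '[{"translation":[0,0,0],"angular":[0,0,0.015],"jaw":0.2},{"translation":[0,0,0],"angular":[0,0,0.03],"jaw":0.2},{"translation":[0,0,0],"angular":[0,0,0.045],"jaw":0.2},{"translation":[0,0,0],"angular":[0,0,0.06],"jaw":0.2},{"translation":[0,0,0],"angular":[0,0,0.075],"jaw":0.2},{"translation":[0,0,0],"angular":[0,0,0.09],"jaw":0.2},{"translation":[0,0,0],"angular":[0,0,0.105],"jaw":0.2},{"translation":[0,0,0],"angular":[0,0,0.12],"jaw":0.2}]' >/dev/null
python3 -c "
from geo import *
avg(4)"
```

```text
t 20.6 Mz [-0.119  0.007 -0.05  -0.02 ] mean [-0.046  0.043  2.516  1.913  5.907] ang 1.501 q6 0.965 w 27.9
```

Torque is rising (−0.12 N m in motion, j6 +0.045), so contact has begun. Smaller steps from here.

```bash
python3 -m creep '[{"translation":[0,0,0],"angular":[0,0,0.008],"jaw":0.2},{"translation":[0,0,0],"angular":[0,0,0.016],"jaw":0.2},{"translation":[0,0,0],"angular":[0,0,0.024],"jaw":0.2},{"translation":[0,0,0],"angular":[0,0,0.032],"jaw":0.2},{"translation":[0,0,0],"angular":[0,0,0.04],"jaw":0.2},{"translation":[0,0,0],"angular":[0,0,0.048],"jaw":0.2},{"translation":[0,0,0],"angular":[0,0,0.056],"jaw":0.2},{"translation":[0,0,0],"angular":[0,0,0.064],"jaw":0.2}]' >/dev/null
python3 -c "
from geo import *
avg(8)"
```

```text
t 21.95 Mz [-0.22  -0.116 -0.146 -0.013 -0.075 -0.096 -0.106 -0.078] mean [-0.106  0.099  3.27   5.323  6.179] ang 1.564 q6 1.028 w 27.4
```

Excess torque is about 0.11–0.13 N m over free turning, so roughly 22 N. That is a moderate pressure. I release the knob, unwind, and go to the ring.

```bash
python3 -m creep '[{"translation":[0,0,0],"angular":[0,0,0],"jaw":1},{"translation":[0,0,0],"angular":[0,0,0],"jaw":1},{"translation":[0,0,0],"angular":[0,0,0],"jaw":1},{"translation":[0,0,0],"angular":[0,0,0],"jaw":1},{"translation":[0,0,0],"angular":[0,0,0],"jaw":1},{"translation":[0,0,0],"angular":[0,0,-0.18],"jaw":1},{"translation":[0,0,0],"angular":[0,0,-0.36],"jaw":1},{"translation":[0,0,0],"angular":[0,0,-0.54],"jaw":1}]' >/dev/null
python3 -m creep '[{"translation":[0,0,0],"angular":[0,0,-0.18],"jaw":1},{"translation":[0,0,0],"angular":[0,0,-0.36],"jaw":1},{"translation":[0,0,0],"angular":[0,0,-0.54],"jaw":1},{"translation":[0,0,0],"angular":[0,0,-0.72],"jaw":1},{"translation":[0,0,0],"angular":[0,0,-0.9],"jaw":1},{"translation":[0,0,0],"angular":[0,0,-1.08],"jaw":1},{"translation":[0,0,0],"angular":[0,0,-1.08],"jaw":1},{"translation":[0,0,0],"angular":[0,0,-1.08],"jaw":1}]' >/dev/null
python3 -c "
from geo import *
status();o,p,R=now();print(delta(p,R,ring-18.7*u,Rt(0,-1)))"
```

```text
t 23.95 q [-0.1   0.3   2.31  1.83  0.19 -0.59] w 87.7 g 0.0
axial h 11.39 lateral(world) [-0.77 -1.69 -0.79] in tool [ -1.45   1.4  -11.39] tilt err 0.03
F tool [-0.58 -0.42  0.11] M tool [-0.007 -0.27   0.013]
(array([ 1.4, -1.4, 30.1]), array([-0.   , -0.001,  0.052]))
```

```bash
python3 -m creep '[{"translation":[0.8,-0.8,8],"angular":[0,0,0],"jaw":1},{"translation":[0.8,-0.8,16],"angular":[0,0,0],"jaw":1},{"translation":[0.8,-0.8,24],"angular":[0,0,0],"jaw":1},{"translation":[0.8,-0.8,30],"angular":[0,0,0],"jaw":1},{"translation":[0.8,-0.8,30],"angular":[0,0,0],"jaw":0.8},{"translation":[0.8,-0.8,30],"angular":[0,0,0],"jaw":0.65},{"translation":[0.8,-0.8,30],"angular":[0,0,0],"jaw":0.4},{"translation":[0.8,-0.8,30],"angular":[0,0,0],"jaw":0.4}]' >/dev/null
python3 -m creep '[{"translation":[0,0,0],"angular":[0,0,0],"jaw":0.4},{"translation":[0,0,0],"angular":[0,0,0],"jaw":0.4},{"translation":[0,0,0],"angular":[0,0,0],"jaw":0.4},{"translation":[0,0,0],"angular":[0,0,0],"jaw":0.4},{"translation":[0,0,0],"angular":[0,0,0.1],"jaw":0.4},{"translation":[0,0,0],"angular":[0,0,0.2],"jaw":0.4},{"translation":[0,0,0],"angular":[0,0,0.3],"jaw":0.4},{"translation":[0,0,0],"angular":[0,0,0.4],"jaw":0.4}]' >/dev/null
python3 -c "
from geo import *
status()"
```

```text
t 25.95 q [-0.08  0.38  2.28  2.11  0.21 -0.46] w 47.1 g 30.0
axial h -18.47 lateral(world) [-0.31 -0.86 -0.35] in tool [-0.32  0.92 18.47] tilt err 0.03
F tool [ 0.12 -1.81 -5.67] M tool [ 0.2   -0.216 -0.202]
```

```bash
python3 -m creep '[{"translation":[0,0,0],"angular":[0,0,0.1],"jaw":0.4},{"translation":[0,0,0],"angular":[0,0,0.2],"jaw":0.4},{"translation":[0,0,0],"angular":[0,0,0.3],"jaw":0.4},{"translation":[0,0,0],"angular":[0,0,0.4],"jaw":0.4},{"translation":[0,0,0],"angular":[0,0,0.5],"jaw":0.4},{"translation":[0,0,0],"angular":[0,0,0.6],"jaw":0.4},{"translation":[0,0,0],"angular":[0,0,0.7],"jaw":0.4},{"translation":[0,0,0],"angular":[0,0,0.8],"jaw":0.4}]' >/dev/null
python3 -c "
from geo import *
avg(3)"
python3 -m creep '[{"translation":[0,0,0],"angular":[0,0,0.02],"jaw":0.4},{"translation":[0,0,0],"angular":[0,0,0.04],"jaw":0.4},{"translation":[0,0,0],"angular":[0,0,0.06],"jaw":0.4},{"translation":[0,0,0],"angular":[0,0,0.08],"jaw":0.4},{"translation":[0,0,0],"angular":[0,0,0.1],"jaw":0.4},{"translation":[0,0,0],"angular":[0,0,0.12],"jaw":0.4},{"translation":[0,0,0],"angular":[0,0,0.14],"jaw":0.4},{"translation":[0,0,0],"angular":[0,0,0.16],"jaw":0.4}]' >/dev/null
python3 -c "
from geo import *
avg(3)"
```

```text
t 27.05 Mz [-0.146  0.197  0.24 ] mean [ 0.097 -0.237  0.92   2.202 -5.268] ang 1.146 q6 0.337 w 47.5
t 28.15 Mz [-0.091 -0.075 -0.   ] mean [-0.055  0.066  2.738  2.855 -5.567] ang 1.303 q6 0.494 w 47.5
```

```bash
python3 -m creep '[{"translation":[0,0,0],"angular":[0,0,0.02],"jaw":0.4},{"translation":[0,0,0],"angular":[0,0,0.04],"jaw":0.4},{"translation":[0,0,0],"angular":[0,0,0.06],"jaw":0.4},{"translation":[0,0,0],"angular":[0,0,0.08],"jaw":0.4},{"translation":[0,0,0],"angular":[0,0,0.1],"jaw":0.4},{"translation":[0,0,0],"angular":[0,0,0.12],"jaw":0.4},{"translation":[0,0,0],"angular":[0,0,0.14],"jaw":0.4},{"translation":[0,0,0],"angular":[0,0,0.16],"jaw":0.4}]' >/dev/null
python3 -c "
from geo import *
avg(3)"
```

```text
t 29.25 Mz [-0.147 -0.08  -0.032] mean [-0.086  0.068  3.357  2.557 -5.664] ang 1.463 q6 0.654 w 47.5
```

```bash
python3 -m creep '[{"translation":[0,0,0],"angular":[0,0,0.02],"jaw":0.4},{"translation":[0,0,0],"angular":[0,0,0.04],"jaw":0.4},{"translation":[0,0,0],"angular":[0,0,0.06],"jaw":0.4},{"translation":[0,0,0],"angular":[0,0,0.08],"jaw":0.4},{"translation":[0,0,0],"angular":[0,0,0.1],"jaw":0.4},{"translation":[0,0,0],"angular":[0,0,0.12],"jaw":0.4},{"translation":[0,0,0],"angular":[0,0,0.14],"jaw":0.4},{"translation":[0,0,0],"angular":[0,0,0.16],"jaw":0.4}]' >/dev/null
python3 -c "
from geo import *
avg(3)"
```

```text
t 30.35 Mz [-0.646 -0.404 -0.403] mean [-0.484  0.476  0.265  2.779 -4.998] ang 1.621 q6 0.813 w 47.6
```

```bash
python3 -m creep '[{"translation":[0,0,0],"angular":[0,0,0.02],"jaw":0.4},{"translation":[0,0,0],"angular":[0,0,0.04],"jaw":0.4},{"translation":[0,0,0],"angular":[0,0,0.06],"jaw":0.4},{"translation":[0,0,0],"angular":[0,0,0.08],"jaw":0.4},{"translation":[0,0,0],"angular":[0,0,0.1],"jaw":0.4},{"translation":[0,0,0],"angular":[0,0,0.12],"jaw":0.4},{"translation":[0,0,0],"angular":[0,0,0.14],"jaw":0.4},{"translation":[0,0,0],"angular":[0,0,0.16],"jaw":0.4}]' >/dev/null
python3 -c "
from geo import *
avg(3)"
```

```text
t 31.45 Mz [-0.233  0.123  0.129] mean [ 0.006  0.069  0.764  3.257 -4.411] ang 1.784 q6 0.975 w 47.2
```

```bash
python3 -m creep '[{"translation":[0,0,0],"angular":[0,0,0.02],"jaw":0.4},{"translation":[0,0,0],"angular":[0,0,0.04],"jaw":0.4},{"translation":[0,0,0],"angular":[0,0,0.06],"jaw":0.4},{"translation":[0,0,0],"angular":[0,0,0.08],"jaw":0.4},{"translation":[0,0,0],"angular":[0,0,0.1],"jaw":0.4},{"translation":[0,0,0],"angular":[0,0,0.12],"jaw":0.4},{"translation":[0,0,0],"angular":[0,0,0.14],"jaw":0.4},{"translation":[0,0,0],"angular":[0,0,0.16],"jaw":0.4}]' >/dev/null
python3 -c "
from geo import *
avg(4);status()"
```

```text
t 32.6 Mz [-0.841 -0.684 -0.678 -0.7  ] mean [-0.726  0.725  2.281  3.658 -3.739] ang 1.941 q6 1.133 w 47.2
t 32.6 q [-0.08  0.38  2.28  2.11  0.21  1.13] w 47.2 g 30.0
axial h -18.55 lateral(world) [-1.4  -1.16 -1.14] in tool [ 1.45  1.52 18.56] tilt err 0.13
F tool [ 1.99  3.28 -3.39] M tool [-0.696  0.396 -0.7  ]
```

```bash
python3 -m creep '[{"translation":[0,0,0],"angular":[0,0,0.02],"jaw":0.4},{"translation":[0,0,0],"angular":[0,0,0.04],"jaw":0.4},{"translation":[0,0,0],"angular":[0,0,0.06],"jaw":0.4},{"translation":[0,0,0],"angular":[0,0,0.08],"jaw":0.4},{"translation":[0,0,0],"angular":[0,0,0.08],"jaw":0.4},{"translation":[0,0,0],"angular":[0,0,0.08],"jaw":0.4},{"translation":[0,0,0],"angular":[0,0,0.08],"jaw":0.4},{"translation":[0,0,0],"angular":[0,0,0.08],"jaw":0.4}]' >/dev/null
python3 -c "
from geo import *
avg(2)"
python3 -m creep '[{"translation":[0,0,0],"angular":[0,0,0.02],"jaw":0.4},{"translation":[0,0,0],"angular":[0,0,0.04],"jaw":0.4},{"translation":[0,0,0],"angular":[0,0,0.06],"jaw":0.4},{"translation":[0,0,0],"angular":[0,0,0.08],"jaw":0.4},{"translation":[0,0,0],"angular":[0,0,0.08],"jaw":0.4},{"translation":[0,0,0],"angular":[0,0,0.08],"jaw":0.4},{"translation":[0,0,0],"angular":[0,0,0.08],"jaw":0.4},{"translation":[0,0,0],"angular":[0,0,0.08],"jaw":0.4}]' >/dev/null
python3 -c "
from geo import *
avg(2)"
```

```text
t 33.65 Mz [-0.542 -0.486] mean [-0.514  0.54   0.831  3.92  -3.602] ang 2.021 q6 1.213 w 47.1
t 34.7 Mz [-0.494 -0.492] mean [-0.493  0.501  1.637  3.41  -3.656] ang 2.101 q6 1.293 w 47.2
```

```bash
python3 -m creep '[{"translation":[0,0,0],"angular":[0,0,0],"jaw":1},{"translation":[0,0,0],"angular":[0,0,0],"jaw":1},{"translation":[0,0,0],"angular":[0,0,0],"jaw":1},{"translation":[0,0,0],"angular":[0,0,0],"jaw":1},{"translation":[0,0,0],"angular":[0,0,0],"jaw":1},{"translation":[0,0,-20],"angular":[0,0,0],"jaw":1},{"translation":[0,0,-45],"angular":[0,0,0],"jaw":1},{"translation":[0,0,-75],"angular":[0,0,0],"jaw":1}]' >/dev/null
python3 -c "
from geo import *
status();o,p,R=now();print(delta(p,R,ring+110*u,Rt(0,-1)),delta(p,R,[380,-180,280],Rt(0,-1)))"
```

```text
t 35.7 q [-0.12  0.19  2.33  1.37  0.2   2.02] w 88.1 g 0.0
axial h 50.75 lateral(world) [-0.25 -0.18 -0.2 ] in tool [  0.16   0.23 -50.75] tilt err 0.13
F tool [-0.33 -0.7   0.35] M tool [-0.236  0.016  0.05 ]
(array([ -0.4,  -0.2, -59.2]), array([-2.000e-03,  1.000e-03, -2.104e+00])) (array([ 174.4,  -23.2, -178.9]), array([-2.000e-03,  1.000e-03, -2.104e+00]))
```

```bash
python3 -m creep '[{"translation":[0,0,0],"angular":[0,0,-0.18],"jaw":1},{"translation":[0,0,-15],"angular":[0,0,-0.36],"jaw":1},{"translation":[0,0,-40],"angular":[0,0,-0.54],"jaw":1},{"translation":[40,-5,-80],"angular":[0,0,-0.72],"jaw":1},{"translation":[80,-10,-120],"angular":[0,0,-0.9],"jaw":1},{"translation":[120,-16,-160],"angular":[0,0,-1.08],"jaw":1},{"translation":[174,-23,-179],"angular":[0,0,-1.26],"jaw":1},{"translation":[174,-23,-179],"angular":[0,0,-1.44],"jaw":1}]' >/dev/null
python3 - <<'E'
from geo import *
import cv2
status()
out=[]
for c,(x0,y0) in(('top',(247,140)),('side',(221,168))):
    im=ctrl.get_image(c)[:,:,::-1];cv2.imwrite(f'pics/{c}2.png',im)
t0=cv2.imread('pics/top0.png');t2=cv2.imread('pics/top2.png')
f=lambda t:cv2.resize(t[168:198,272:302],(400,400),interpolation=2)
cv2.imwrite('pics/cmp.png',np.hstack([f(t0),f(t2)]))
E
```

```text
t 36.7 q [-0.86 -0.09  2.27  0.77  0.82  0.66] w 87.7 g 0.0
axial h 230.21 lateral(world) [ -17.73 -173.79  -39.88] in tool [  51.16  172.09 -229.94] tilt err 0.22
F tool [-0.16 -1.08  0.15] M tool [-0.101 -0.251  0.071]
```

View pics/cmp.png

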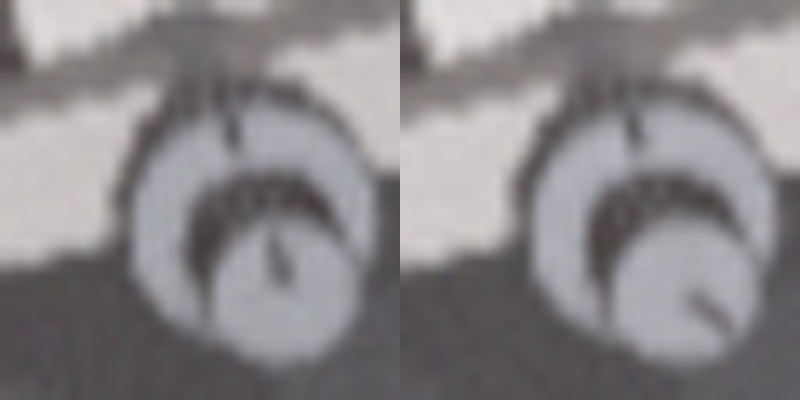

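The ring's index mark is back where it stood when tight: (232,130) before, (233,128) now. The knob mark has turned roughly as expected. I'll measure both angles numerically.

```bash
python3 - <<'E'
from geo import *
import cv2
M=Rt(0,1).as_matrix() # columns; z=-u
e1=np.cross(np.array([-np.sin(yaw),np.cos(yaw),0]),u); e2=np.array([-np.sin(yaw),np.cos(yaw),0]) # e1 ~ jig x, e1 x e2 = u?
if np.dot(np.cross(e1,e2),u)<0: e1=-e1
def rect(im,h,half,n=160):
    g=np.linspace(-half,half,n);mp=np.zeros((n,n,2),np.float32)
    for i,a in enumerate(g):
        for j,b in enumerate(g): mp[i,j]=proj('top',ring+h*u-a*e1-b*e2)  # up=e1, left=e2
    return cv2.remap(im,mp[...,0],mp[...,1],cv2.INTER_CUBIC)
res=[]
for h,half,r0,r1 in((39,14,3,10),(7,24,16,22)):
    P=[]
    for f in('top0','top2'):
        im=cv2.cvtColor(cv2.imread(f'pics/{f}.png'),6)
        r=rect(im,h,half); res.append(cv2.resize(r,(200,200)))
        pol=cv2.warpPolar(r,(80,720),(79.5,79.5),80,cv2.WARP_POLAR_LINEAR).astype(float)
        p=pol[:,int(r0/half*80):int(r1/half*80)].mean(1); P.append(p)
        print(h,f,'dark at (deg, cw from +e2-right)',np.argsort(p)[:8]/2)
    if h==7:
        P=[np.where(np.abs(np.arange(720)-540)<50,p,np.nan) for p in P]
        for p in P:
            w=np.clip(np.nanmedian(p)-p,0,None);w=np.nan_to_num(w)/1; print('ring mark deg',(w*np.arange(720)).sum()/w.sum()/2)
cv2.imwrite('pics/rect.png',np.hstack(res))
E
```

```text
39 top0 dark at (deg, cw from +e2-right) [266.  267.  266.5 265.5 265.  267.5 264.5 268. ]
39 top2 dark at (deg, cw from +e2-right) [63.  62.5 63.5 62.  64.  61.5 64.5 61. ]
7 top0 dark at (deg, cw from +e2-right) [267.5 267.  268.  266.5 268.5 266.  269.  265.5]
7 top2 dark at (deg, cw from +e2-right) [268.5 269.  268.  267.5 269.5 267.  270.  270.5]
ring mark deg 267.12778464254194
ring mark deg 268.91715545260956
```

View pics/rect.png

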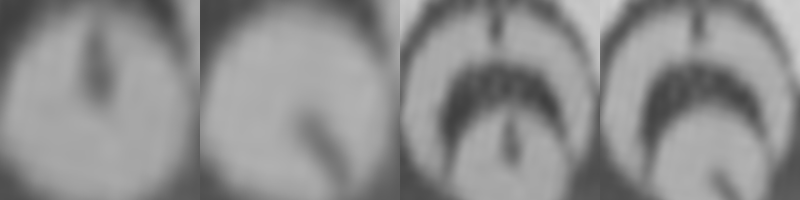

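The ring is within 2° of its original tight mark. The knob angle decides the pin force, so I refine that reading with averaged pictures.

```bash
python3 - <<'E'
from geo import *
import cv2
from scipy.optimize import least_squares
ims=[cv2.cvtColor(ctrl.get_image('top'),cv2.COLOR_RGB2GRAY).astype(float) for _ in range(12)]
im2=np.mean(ims,0); print('noise',np.std(ims,0)[170:195,272:302].mean(), ctrl.get_obs()['t'])
np.save('im2.npy',im2)
im0=cv2.cvtColor(cv2.imread('pics/top0.png'),6).astype(float)
e2=np.array([-np.sin(yaw),np.cos(yaw),0]);e1=np.cross(e2,u)
if np.dot(np.cross(e1,e2),u)<0:e1=-e1
C=ring+39*u
# pixel window -> coordinates on knob-top plane (mm), a along e1, b along -e2 (right)
def plane(uv):
    o,d=ray('top',uv);p=o+d*((C-o)@u)/(d@u);return (p-C)@e1,-(p-C)@e2
S=5;px=[(x,y) for y in range(180,198) for x in range(284,302)]
sub=(np.arange(S)+.5)/S-.5
AB=np.array([[plane((x+dx,y+dy)) for dy in sub for dx in sub] for x,y in px])
def model(q,AB):
    ca,cb,th,I,D,r0,r1,w=q
    a,b=AB[...,0]-ca,AB[...,1]-cb
    rad=a*np.cos(th)+b*np.sin(th);tan=-a*np.sin(th)+b*np.cos(th)
    sg=lambda x:1/(1+np.exp(-np.clip(x/.3,-50,50)))
    m=sg(rad-r0)*sg(r1-rad)*sg(w/2-abs(tan))
    return (I-D*m).mean(1)
for name,im,t0 in(('start',im0,-.07),('end',im2,2.45)):
    for R in(9.5,11):
        best=None
        sel=np.hypot(AB.mean(1)[:,0],AB.mean(1)[:,1])<R
        y=np.array([im[yy,xx] for xx,yy in px])[sel]
        for th in(t0-.15,t0,t0+.15):
            f=lambda q:np.r_[model(q,AB[sel])-y,(q[0])/0.8*2,(q[1])/0.8*2,(q[7]-2)*3,(q[5]-3)*1,(q[6]-12)*1]
            s=least_squares(f,[0,0,th,np.median(y),60,3,12,2])
            if best is None or s.cost<best.cost:best=s
        J=best.jac;cov=np.linalg.inv(J.T@J)*2*best.cost/len(y)
        print(name,R,sel.sum(),np.round(best.x,2),'cost',round(best.cost,1),'sd th',round(cov[2,2]**.5,3))
E
```

```text
noise 1.388176536946059 37.4
start 9.5 43 [-8.2000e-01 -7.0000e-02 -5.0000e-02  1.6605e+02  6.5470e+01  2.1000e-01
  9.6600e+00  3.5400e+00] cost 136.0 sd th 0.023
start 11 60 [-6.0000e-01 -2.2000e-01 -1.0000e-02  1.6487e+02  6.1370e+01 -5.0000e-02
  1.1300e+01  3.5000e+00] cost 589.8 sd th 0.033
end 9.5 43 [ -0.87  -1.31   2.45 172.06  49.49   1.94  12.02   4.53] cost 145.6 sd th 0.045
end 11 60 [ -0.63  -1.22   2.49 170.79  48.82   2.16  11.34   4.4 ] cost 455.4 sd th 0.044
```

The knob turned 2.50 ± 0.05 rad against 2.46 commanded, so the pin force is about 22–30 N. The ring is tight and the gripper is clear, so I hand in.

```bash
python3 -c "
from workcell import ctrl
print(ctrl.close_job())"
```

```text
the job is handed in; nothing more can be done
None
```

The job is handed in at about 37 s: I loosened the lock ring about 1.5 rad, turned the knob about 2.5 rad clockwise until the pin bore on the housing (about 22–30 N, estimated from torque and knob angle), retightened the ring to within about 0.03 rad of its tight mark, and backed the gripper clear; I did not measure the housing's position separately.

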